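# Stow the bench scraper in its blade dock

### The arm

A 6-joint arm with a two-finger parallel gripper is mounted at the origin on a cart in front of the work surface, level with it; the furniture and walls round the work are solid. World frame = base frame: x ahead of the robot, y to its left, z up, the work surface at z = 0. Lengths are in m, angles in degrees, forces in N, time in s.
With the tool pointing down it reaches from about 0.4 to 0.825 m from the base axis. Payload 7 kg.
Tool frame: the origin (TCP) lies at the very end of the fingers, on their centre line; the grasp point (between the pads) lies 19 mm behind it (r.grip_depth is the distance from the TCP to the grasp point, in m); z points along the fingers, y is the line along which they close (so a half turn about z gives the same grasp; the last joint's range is limited). The gripper opens to 88 mm and grips with 3 to 60 N. Pads are 19 mm wide; open, the fingers measure 130 mm over their backs; the gripper's body (78 mm by 193 mm) begins 47 mm behind the grasp point.
Start: joints at [91.45, 20.546, 0.682, 0, -70.136, -16.507], TCP at [0.175, 0.652, 0.227] pointing down, gripper open.
Joint ranges: [-176.03, 176.03], [-82.01, 121.73], [-58.28, 71.71], [-173.87, 95.51], [-174.79, -0.11], [-173.66, 173.66]. Speed limits (degrees/s): [136.94, 136.94, 172.46, 180, 180, 180].

### API

Orientations are given as [roll, pitch, yaw] about the fixed x, y, z axes, in that order (R = Rz(yaw) Ry(pitch) Rx(roll)).
In Python, from plant import r gives the robot as it stands.
- The arm moves only by the tool play_rows, never from a script. Its argument "rows" is a list that holds one entry, the list of rows, each a list of 5 numbers: the closure, from 0 (fully open) to 1 (shut), then the shift along the tool's x, y, z each as a share of 0.5 m, from -1 to 1, then the turn about the tool's z as a share of 1.5 rad, from -1 to 1. A call has exactly 8 rows; each row is the pose to reach, as a shift and turn from the pose commanded when the call began, along the tool's axes at that moment; what a row does not reach only later rows make up. A row lasts 1/12 s, in which the tool goes at most 41.7 mm and 7.16 degrees, less where a joint would pass 70% of its speed; a pose out of reach is approached as far as the arm can. A call with a number of a shift or a turn outside -1 to 1 is refused whole. A call with a gripper value outside its range is refused whole. The fingers move at their own pace and stop on an object; "squeeze" is the grip in N (left out, the last holds). Time passes only in rows, so rows that repeat a pose let the fingers close, or fill a call up. It gives the time, the measured TCP pose, the force, the opening and the grip force at its end, in the units of the state.
- r.get_state(): the state, without advancing time (a new reading comes with each control period).
- r.capture(name): name is "scene" or "side" or "wrist"; returns the picture (480x640x3 uint8, red, green, blue); there is no depth.
- r.camera_info(name): a dict with "fovy" (degrees; the focal length in pixels is half the picture's height over the tangent of half this angle, whatever the lens; pixels are square), "cx", "cy" (the principal point, pixels), "pose" (4x4, takes a point from camera to world coordinates). Camera axes: x right, y down, z forward; pixel columns grow to the right and rows downward; lengths in m; the calibration is good to about 2 mm. A picture is of the moment at which its call begins: read the wrist's pose just before it. camera_info takes no time and is no camera call; for the wrist camera it gives the pose at the moment of the call.
- r.close_job(): hands the job in; it is judged then, once.
The state is a dict: "time_s": time; "joints": joint angles; "qd": joint speeds; "joint_torque": joint torques, N m; "tcp_pos": TCP position; "eef_rot": TCP orientation; "contact_force": force on the tool from outside, world axes, zero at the start; "moment": the same for the moment, N m; "gripper_width": finger opening in m; "gripper_force": force on a finger pad.
Only numpy, scipy, OpenCV 4.12 (cv2) and the standard library are available. Lean on these libraries where they do the work, as an engineer would, in place of code of your own. Each camera call takes 0.05 s, during which the arm holds its last target. There are 200 camera calls.

### The job

Put the blue scraper away in its grey blade dock: slide the dock's bolt fully open by its red tab, push the scraper flat along the desk, blade first, into the slot until it is fully home, then slide the bolt shut behind its shoulder. Never lift the scraper off the desk, and leave the beaker, the dish and the flask where they stand.

Things in the scene. Friction and masses are not known exactly. Their poses are not given: they have to be found in the camera images.
- dock: Grey blade dock, fixed to the desk; housing 72 x 144 mm, 22 mm high. Origin: middle of the slot's mouth at desk level; +x runs into the slot, +y to the bolt's side, z up; the housing spans x 0 to 72, y -72 to 72 mm. The slot's floor is the desk; it is 106 mm wide, 15 mm high and 60 mm deep; its sides flare to 124 mm at the mouth over the first 24 mm.
- slot_end (a point): Middle of the stop at the slot's end, at desk level, dock x = 60 mm. Beside the housing the dock has a 3 mm thick foot (dock x -26 to 30, y 66 to 146 mm) with two straps, 20 mm high, 9 mm wide, at y = 70 and 136 mm (x -27 to -2 mm), through which the bolt runs.
- bolt (a joint): Slide bolt of the dock: a steel bar (dock x -20 to -9, z 4 to 15 mm) that slides along the dock's y in front of the mouth. 0 = shut: its tip is at dock y = 24 mm and bars the mouth; 0.042 = fully open: tip at y = 66 mm, clear of the mouth. About 2 N of friction, stays where it is left; starts at 0 to 0.012.
- bolt_tab (a point): Red upright tab on the bolt, moves with it: 24 mm along dock x, 12 mm along dock y, from z = 15 to 47 mm. The point is in its middle, 36 mm above the desk, at dock x = -14.5 mm, y = 82 mm + joint value.
- scraper: Blue flat scraper, loose, flat on the desk, 110 to 230 g. Origin: at desk level, middle of the shoulder line behind its head; +x to the blade, z up. Head x 0 to 44 mm, 100 wide, 12 thick; steel blade to x = 62, 86 wide, z 3 to 7; handle 34 wide, 14 high, round end at x = -95. The square shoulders (17 to 50 mm either side) can be pushed with two fingers astride the handle.
- scraper_edge (a point): Middle of the scraper's blade edge, at desk level, 62 mm ahead of its origin. Starts 35 to 75 mm in front of the mouth, up to 50 mm to the side, the scraper up to 0.3 rad askew. Fully home, the blade touches the stop; the shoulders then are 2 mm in front of the mouth (dock x = -2 mm), 7 mm clear of the bolt's bar.
- beaker: Clear beaker, 54 mm wide, 66 mm tall, origin under its middle; right of the dock; leave alone.
- dish: Round culture dish with pink contents, 60 mm wide, 16 mm tall, origin under its middle; right of the scraper; leave alone.
- flask: Clear flat culture flask with an orange cap, 52 x 99 x 24 mm, origin under its middle; behind the dock; leave alone.
Mind the look-alikes: they are no part of the job. There is more than one size of the dock; the job needs the largest.

How it is judged (in metres and radians):
On the way, in this order (a step that is already met when the one before it is completed fails the run):
1. the bolt is open (value of joint bolt above 0.035 m), for 0.2 s.
2. the scraper is fully home in the slot, the bolt still open (x of scraper in the frame of dock above -0.006 m and y of scraper in the frame of dock between -0.006 and 0.006 m and angle between the x axis of scraper and the x axis of dock, either way round below 0.1 rad and value of joint bolt above 0.03 m), for 0.2 s.
At the end, for the whole second after the job is handed in: The scraper lies at rest flat on the desk with its head in the slot, shoulders no more than 7 mm in front of the mouth (2 mm is fully home), within 6 mm of the slot's middle and 0.1 rad of its direction, and the bolt is shut to within 6 mm behind the shoulder (x of scraper in the frame of dock above -0.007 m and y of scraper in the frame of dock between -0.006 and 0.006 m and angle between the x axis of scraper and the x axis of dock, either way round below 0.1 rad and height (world z) of scraper below 0.004 m and linear speed of scraper below 0.01 m/s and value of joint bolt below 0.006 m); the robot touches nothing.
It fails at once if the scraper is lifted off the desk (15 mm) or tipped (height (world z) of scraper above 0.015 m or angle between scraper's own z axis and vertical above 0.25 rad).
It fails at once if the beaker, the dish or the flask is moved by more than 25 mm (distance of any of beaker, dish, flask from where it was at the start of the episode above 0.025 m).
It also fails if it takes over 64 s, if anything falls off the work surface, if the arm or the gripper's body presses on something with over 40 N, if the wrist force passes 120 N, or if a joint passes its speed limit or range.

## Working session

There is one attempt and no reset: what is moved stays moved. The work goes in short steps, Python scripts to look and compute and a tool call to move; the robot and the scene stay as the last step left them, time stands still between calls to the robot, and variables do not carry over. Pictures are saved under pics/ and viewed, at most 10 in all, crops included, and the job is handed in when it is done.

Besides the shell and the picture viewer there is one more tool, called after "Request:" as name([rows], argument=value, ...), one row to a line, values as JSON. play_rows: Moves the arm, as the interface text tells. Its arguments: {"type":"object","properties":{"rows":{"type":"array","items":{"type":"array","items":{"type":"array","items":{"type":"number"}}}},"squeeze":{"type":"number"}},"required":["rows"]}

```bash
mkdir -p pics; python3 - <<'E'
from plant import r
import cv2
for n in("scene","side"):
    cv2.imwrite(f"pics/{n}0.png",r.capture(n)[:,:,::-1]); c=r.camera_info(n);print(n,c["fovy"],c["cx"],c["cy"],c["pose"])
s=r.get_state();print(s)
E
```

```text
scene 44.9066385877702 320.0617519028184 238.2275753806294 [[ 0.66885827 -0.55782873  0.49138144  0.14141578]
 [-0.74336389 -0.50741841  0.43581727 -0.39685111]
 [ 0.00622459 -0.6567752  -0.75406073  0.8146683 ]
 [ 0.          0.          0.          1.        ]]
side 51.38624515185555 320.4223445223418 238.86906346310977 [[ 0.96191454 -0.16561506  0.2174674   0.41107578]
 [-0.273285   -0.60005398  0.75183145 -0.71822066]
 [ 0.00597757 -0.78262818 -0.62246076  0.67724826]
 [ 0.          0.          0.          1.        ]]
{'time_s': 0.1, 'joints': array([ 9.14484366e+01,  2.05888737e+01,  6.39528602e-01, -1.69050085e-02,
       -7.01360833e+01, -1.65061931e+01]), 'qd': array([ 7.79854433e-02, -7.79758518e-02,  1.31954081e-01,  7.01401172e-02,
       -8.71387552e-06, -1.93977406e-02]), 'joint_torque': array([-1.14977578e-03, -5.84166741e+01,  2.93750274e+01,  7.01546699e+00,
        1.01659991e-02, -5.35720562e-05]), 'tcp_pos': array([0.17528557, 0.651396  , 0.22570542]), 'eef_rot': array([ 1.79913577e+02, -9.03631510e-03, -1.50635056e+01]), 'contact_force': array([ 0.85294446, -0.348362  ,  0.57952774]), 'moment': array([-0.0419675 , -0.01899745,  0.0288403 ]), 'gripper_force': 0.0, 'gripper_width': 0.08763025257455062}
```

View pics/scene0.png

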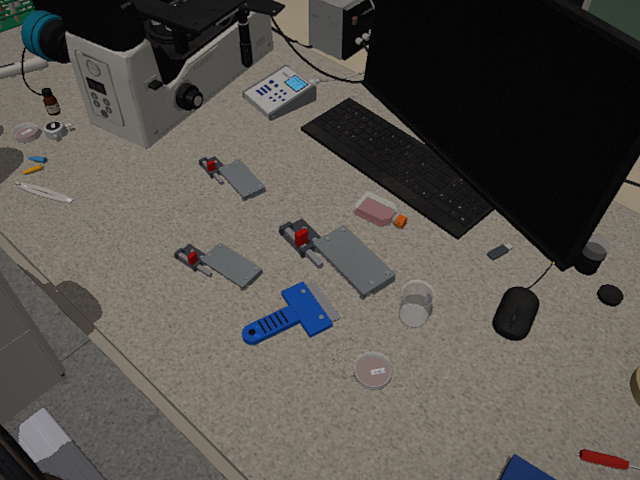

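View pics/side0.png

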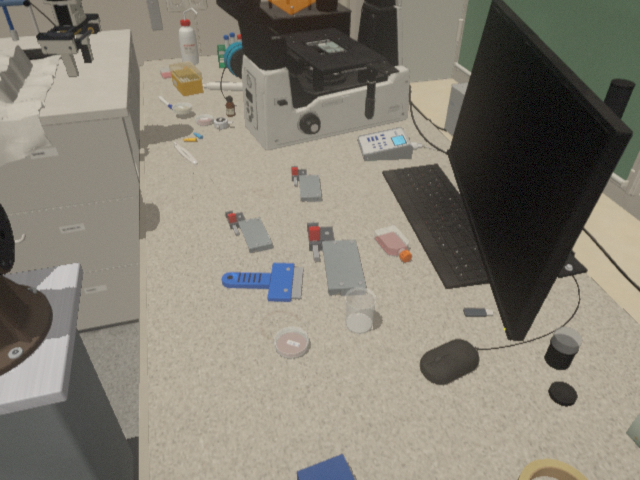

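Three docks have red tabs, at scene pixels (302,236), (211,165) and (192,257). The one at (302,236), housing around (350,260), is clearly the largest. The scraper is at (290,312), the beaker at (416,304), the dish at (373,370) and the flask at (380,210). I'll check the choice in an enlarged crop.

```bash
python3 - <<'E'
import cv2
a=cv2.imread("pics/scene0.png")[205:355,235:435]
cv2.imwrite("pics/c1.png",cv2.resize(a,None,fx=4,fy=4,interpolation=cv2.INTER_CUBIC))
a=cv2.imread("pics/side0.png")[215:335,215:375]
cv2.imwrite("pics/c2.png",cv2.resize(a,None,fx=5,fy=5,interpolation=cv2.INTER_CUBIC))
E
```

```text
(no output)
```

View pics/c1.png

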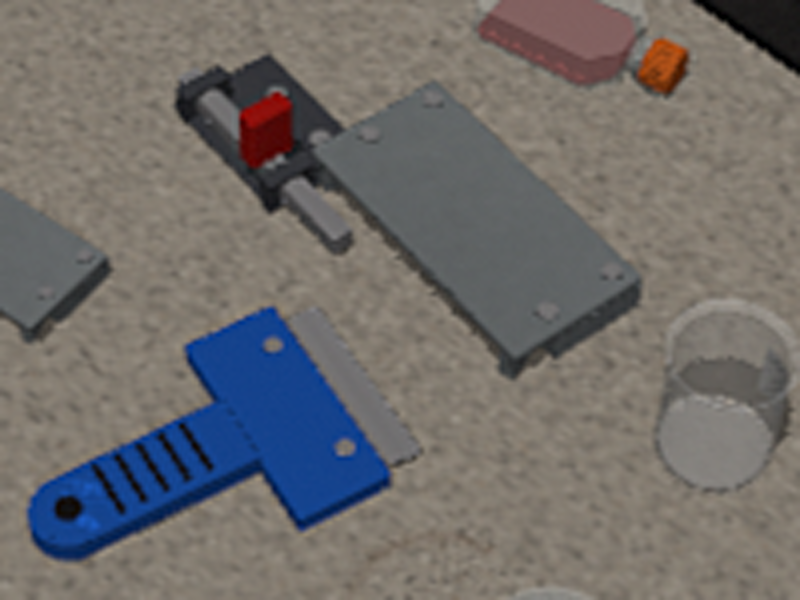

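View pics/c2.png

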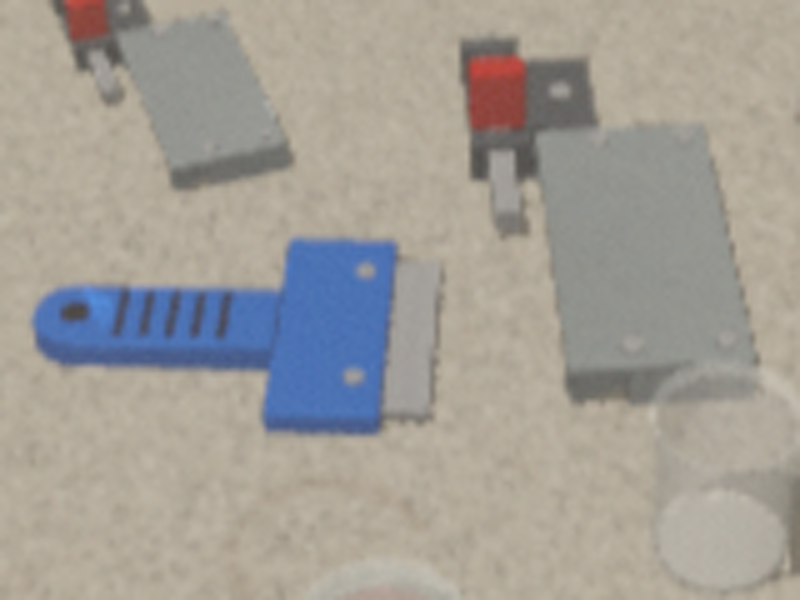

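The crops confirm the choice: a large grey dock whose bolt tip is at scene crop (345,238), with the scraper in front of its mouth. Next I'll fit poses to the corner pixels from both cameras.

```bash
cat > h.py <<'E'
import numpy as np
from plant import r
from scipy.optimize import least_squares
def proj(n,P):
    c=r.camera_info(n);T=np.array(c["pose"]);f=240/np.tan(np.radians(c["fovy"])/2)
    p=(np.asarray(P)-T[:3,3])@T[:3,:3]
    return np.c_[c["cx"]+f*p[:,0]/p[:,2],c["cy"]+f*p[:,1]/p[:,2]]
def w(q,L):
    L=np.asarray(L,float);c,s=np.cos(q[2]),np.sin(q[2])
    return np.c_[q[0]+c*L[:,0]-s*L[:,1],q[1]+s*L[:,0]+c*L[:,1],L[:,2]]
def fit(L,obs,q0):
    L=np.array(L)/1000
    f=lambda q:np.concatenate([(proj(n,w(q,L))-np.array(o)).ravel() for n,o in obs.items()])
    s=least_squares(f,q0,loss="soft_l1");print(np.round(s.x,4),np.degrees(s.x[2]));print(np.round(f(s.x).reshape(-1,2),1).tolist());return s.x
E
cat > a.py <<'E'
from h import *
sc=lambda o:(np.array(o)+.5)/4-.5+[235,205]
sd=lambda o:(np.array(o)+.5)/5-.5+[215,215]
D=fit([[0,72,22],[72,72,22],[72,-72,22],[0,-72,22]],dict(scene=sc([[317,150],[433,83],[640,275],[512,362]]),side=sd([[541,160],[706,124],[757,362],[567,378]])),[.55,0,0])
S=fit([[0,50,12],[44,50,12],[44,-50,12],[0,-50,12],[62,43,7],[62,-43,7]],dict(scene=sc([[187,348],[272,308],[388,472],[303,517],[318,310],[420,455]]),side=sd([[291,240],[397,242],[380,420],[264,417],[441,262],[432,416]])),[.5,0,0])
for n,f in(("scene",lambda p:(p-[235,205]+.5)*4-.5),("side",lambda p:(p-[215,215]+.5)*5-.5)):
  for q in(0,6,12):
    print(n,q,np.round(f(proj(n,w(D,np.array([[-20,24+q,15],[-9,24+q,15],[-26.5,76+q,47],[-2.5,76+q,47],[-26.5,88+q,47]])/1000)))).tolist())
R=np.array([[np.cos(D[2]),-np.sin(D[2])],[np.sin(D[2]),np.cos(D[2])]])
print("scraper in dock",(S[:2]-D[:2])@R*1000,np.degrees(S[2]-D[2]))
print("tab q6",w(D,[[-.0145,.088,.036]]))
np.save("D.npy",D);np.save("S.npy",S)
for n,px in(("beaker",(414,313)),("dish",(373,372)),("flask",(376,212))):
  from scipy.optimize import fsolve
  print(n,fsolve(lambda p:(proj("scene",[[p[0],p[1],.005]])[0]-px),[.5,0]))
E
python3 a.py
```

```text
[ 0.6268 -0.0053 -0.1985] -11.372511190533716
[[-1.8, 0.2], [0.7, -0.5], [0.7, 1.4], [0.3, -0.0], [-0.9, -5.5], [0.1, 0.1], [0.2, 0.1], [0.1, -1.2]]
[ 0.5146 -0.0108 -0.3031] -17.36862242372259
[[-1.3, -0.0], [0.0, -0.5], [1.4, 1.1], [-0.9, 1.7], [-0.4, -0.7], [0.4, -0.8], [-0.1, -0.0], [0.5, 0.1], [0.3, -0.1], [-0.1, -0.0], [0.4, 0.4], [-0.2, 0.2]]
scene 0 [[338.0, 249.0], [358.0, 237.0], [255.0, 135.0], [300.0, 111.0], [240.0, 119.0]]
scene 6 [[330.0, 240.0], [350.0, 229.0], [247.0, 127.0], [292.0, 103.0], [232.0, 111.0]]
scene 12 [[321.0, 232.0], [341.0, 220.0], [240.0, 119.0], [284.0, 95.0], [224.0, 103.0]]
side 0 [[497.0, 222.0], [524.0, 220.0], [472.0, 82.0], [530.0, 80.0], [471.0, 65.0]]
side 6 [[496.0, 212.0], [523.0, 211.0], [471.0, 73.0], [529.0, 71.0], [470.0, 56.0]]
side 12 [[495.0, 203.0], [522.0, 201.0], [471.0, 65.0], [528.0, 62.0], [469.0, 47.0]]
scraper in dock [-108.83343737  -27.49420189] -5.996111233188875
tab q6 [[0.62989162 0.08382556 0.036     ]]
beaker [ 0.65155799 -0.15495584]
dish [ 0.5207185  -0.17207968]
flask [0.79134158 0.036208  ]
```

```bash
sed -i 's/\[541,160\]/[540,134]/' a.py; python3 a.py; cat >> h.py <<'E'
def go(frame,x,y,z,dyaw=0,cmd=None):
    "shares from the current pose to a point (mm) in frame q, tool x along frame x"
    s=r.get_state();p=np.array(s["tcp_pos"]);yaw=np.radians(s["eef_rot"][2])
    if cmd is not None:p,yaw=np.array(cmd[:3]),np.radians(cmd[3])
    t=w(frame,[[x/1000,y/1000,z/1000]])[0];d=t-p;c,n=np.cos(yaw),np.sin(yaw)
    turn=-((frame[2]+dyaw-yaw+np.pi)%(2*np.pi)-np.pi)
    print("world",np.round(t,4),"shares",np.round([(c*d[0]+n*d[1])/.5,(n*d[0]-c*d[1])/.5,-d[2]/.5,turn/1.5],4))
def loc(frame):
    s=r.get_state();p=np.array(s["tcp_pos"]);c,n=np.cos(frame[2]),np.sin(frame[2]);d=p[:2]-frame[:2]
    print("t",s["time_s"],"local mm",np.round([(c*d[0]+n*d[1])*1e3,(-n*d[0]+c*d[1])*1e3,p[2]*1e3],1),"yaw err",round(s["eef_rot"][2]-np.degrees(frame[2]),2),"w",s["gripper_width"],"F",np.round(s["contact_force"],1),s["gripper_force"])
E
python3 -c "
from h import *
D=np.load('D.npy');go(D,-14.5,87,110)"
```

```text
[ 0.6268 -0.0051 -0.1987] -11.387313834035558
[[-1.8, 0.2], [0.6, -0.6], [0.7, 1.3], [0.3, -0.1], [-0.7, -0.4], [0.1, 0.1], [0.1, 0.0], [0.1, -1.2]]
[ 0.5146 -0.0108 -0.3031] -17.36862242372259
[[-1.3, -0.0], [0.0, -0.5], [1.4, 1.1], [-0.9, 1.7], [-0.4, -0.7], [0.4, -0.8], [-0.1, -0.0], [0.5, 0.1], [0.3, -0.1], [-0.1, -0.0], [0.4, 0.4], [-0.2, 0.2]]
scene 0 [[337.0, 249.0], [357.0, 237.0], [255.0, 135.0], [299.0, 111.0], [239.0, 119.0]]
scene 6 [[329.0, 240.0], [349.0, 228.0], [247.0, 127.0], [292.0, 103.0], [232.0, 110.0]]
scene 12 [[321.0, 231.0], [341.0, 220.0], [239.0, 119.0], [284.0, 95.0], [224.0, 102.0]]
side 0 [[497.0, 221.0], [524.0, 220.0], [472.0, 82.0], [530.0, 79.0], [471.0, 64.0]]
side 6 [[496.0, 212.0], [523.0, 211.0], [472.0, 73.0], [529.0, 70.0], [470.0, 56.0]]
side 12 [[495.0, 202.0], [522.0, 201.0], [471.0, 64.0], [528.0, 62.0], [469.0, 47.0]]
scraper in dock [-108.83086414  -27.73169876] -5.981308589687035
tab q6 [[0.62996043 0.08402911 0.036     ]]
beaker [ 0.65155799 -0.15495584]
dish [ 0.5207185  -0.17207968]
flask [0.79134158 0.036208  ]
world [0.6298 0.083  0.11  ] shares [ 1.1731  0.8614  0.2314 -0.0428]
```

Request:
play_rows([
  [[0,0.54,0.4,0,-0.043],[0,0.54,0.4,0,-0.043],[0,0.54,0.4,0,-0.043],[0,0.54,0.4,0,-0.043],[0,0.54,0.4,0,-0.043],[0,0.54,0.4,0,-0.043],[0,0.54,0.4,0,-0.043],[0,0.54,0.4,0,-0.043]],
], squeeze=15)

```text
time_s: 0.77
tcp_pos: [0.3831, 0.3887, 0.2265]
eef_rot: [180.0, 0.0, -11.3]
contact_force: [0.9, 0.1, 0.4]
gripper_width: 0.0879
gripper_force: 0.0
```

```bash
python3 -c "
from h import *
D=np.load('D.npy');loc(D);go(D,-14.5,87,110)"
```

```text
t 0.7667 local mm [-316.6  337.9  226.5] yaw err 0.05 w 0.08785117815276139 F [0.9 0.1 0.4] 0.0
world [0.6298 0.083  0.11  ] shares [6.038e-01 5.023e-01 2.329e-01 5.000e-04]
```

Request:
play_rows([
  [[0,0.6,0.5,0.15,0],[0,0.6,0.5,0.15,0],[0,0.6,0.5,0.15,0],[0,0.6,0.5,0.15,0],[0,0.6,0.5,0.15,0],[0,0.6,0.5,0.15,0],[0,0.6,0.5,0.15,0],[0,0.6,0.5,0.15,0]],
])

```text
time_s: 1.43
tcp_pos: [0.5885, 0.1337, 0.1631]
eef_rot: [180.0, 0.0, -11.4]
contact_force: [-0.1, 0.6, -0.1]
gripper_width: 0.0876
gripper_force: 0.0
```

```bash
python3 -c "
from h import *
D=np.load('D.npy');loc(D);go(D,-14.5,87,110)"
```

```text
t 1.4333 local mm [-65.  128.5 163.1] yaw err 0.03 w 0.08760339443044025 F [-0.1  0.6 -0.1] 0.0
world [0.6298 0.083  0.11  ] shares [0.1009 0.0831 0.1062 0.0004]
```

Request:
play_rows([
  [[0,0.101,0.083,0.106,0],[0,0.101,0.083,0.106,0],[0,0.101,0.083,0.106,0],[0,0.101,0.083,0.106,0],[0,0.101,0.083,0.106,0],[0,0.101,0.083,0.106,0],[0,0.101,0.083,0.106,0],[0,0.101,0.083,0.106,0]],
])

```text
time_s: 2.1
tcp_pos: [0.6292, 0.0862, 0.112]
eef_rot: [-179.9, -0.1, -11.3]
contact_force: [0.1, -0.1, -0.7]
gripper_width: 0.0875
gripper_force: 0.0
```

```bash
python3 -c "
from h import *
import cv2
D=np.load('D.npy');loc(D);go(D,-14.5,87,27)
cv2.imwrite('pics/w1.png',r.capture('wrist')[:,:,::-1])
for q in (3,6):print(proj('wrist',w(D,np.array([[-26.5,76+q,47],[-2.5,76+q,47],[-26.5,88+q,47],[-2.5,88+q,47],[0,72,22],[0,-72,22]])/1000)).round().tolist())
S=np.load('S.npy');print(proj('wrist',w(S,np.array([[0,50,12],[44,50,12]])/1000)).round().tolist())"
```

```text
t 2.1 local mm [-15.7  90.  112. ] yaw err 0.12 w 0.0875135521648865 F [ 0.1 -0.1 -0.7] 0.0
world [0.6298 0.083  0.027 ] shares [0.0024 0.006  0.17   0.0014]
[[333.0, 270.0], [333.0, 233.0], [314.0, 270.0], [314.0, 233.0], [342.0, 220.0], [557.0, 220.0]]
[[328.0, 270.0], [329.0, 233.0], [309.0, 270.0], [309.0, 233.0], [342.0, 220.0], [557.0, 220.0]]
[[403.0, 348.0], [413.0, 296.0]]
```

View pics/w1.png

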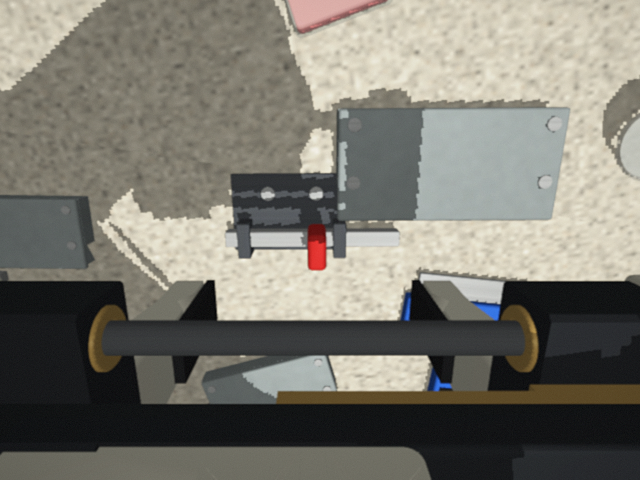

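The wrist view shows the tab top at (317,247) between the fingers, and the dock corners sit within about 4 px of prediction. I can descend.

Request:
play_rows([
  [[0,0.001,0.004,0.04,0],[0,0.001,0.004,0.08,0],[0,0.001,0.004,0.12,0],[0,0.001,0.004,0.15,0],[0,0.001,0.004,0.165,0],[0,0.001,0.004,0.165,0],[0.4,0.001,0.004,0.165,0],[0.7,0.001,0.004,0.165,0]],
])

```text
time_s: 2.82
tcp_pos: [0.63, 0.0834, 0.0295]
eef_rot: [-179.9, -0.1, -11.3]
contact_force: [0.9, 0.1, 1.1]
gripper_width: 0.0796
gripper_force: 0.0
```

Request:
play_rows([
  [[1,0,0,0,0],[1,0,0,0,0],[1,0,0,0,0],[1,0,0,0,0],[1,0,0,0,0],[1,0,0,0,0],[1,0,0,0,0],[1,0,0,0,0]],
])

```text
time_s: 3.48
tcp_pos: [0.6292, 0.0829, 0.0282]
eef_rot: [180.0, 0.0, -11.4]
contact_force: [0.1, 0.8, -0.6]
gripper_width: 0.0268
gripper_force: 0.0
```

```bash
python3 -c "
from h import *
D=np.load('D.npy');loc(D);go(D,-14.5,124,27)"
```

```text
t 3.4833 local mm [-15.   86.7  28.2] yaw err 0.03 w 0.026805330575491237 F [ 0.1  0.8 -0.6] 0.0
world [0.6371 0.1193 0.027 ] shares [ 0.0011 -0.0745  0.0024  0.0003]
```

Request:
play_rows([
  [[1,0,0,0,0],[1,0,0,0,0],[1,0,0,0,0],[1,0,0,0,0],[1,0,0,0,0],[1,0,0,0,0],[1,0,0,0,0],[1,0,0,0,0]],
])

```text
time_s: 4.15
tcp_pos: [0.6292, 0.083, 0.0281]
eef_rot: [-180.0, -0.0, -11.4]
contact_force: [0.6, 1.1, -0.1]
gripper_width: 0.0122
gripper_force: 15.0
```

Request:
play_rows([
  [[1,0,-0.01,0,0],[1,0,-0.02,0,0],[1,0,-0.03,0,0],[1,0,-0.04,0,0],[1,0,-0.05,0,0],[1,0,-0.06,0,0],[1,0,-0.065,0,0],[1,0,-0.065,0,0]],
])

```text
time_s: 4.82
tcp_pos: [0.6356, 0.1159, 0.0281]
eef_rot: [-180.0, 0.0, -11.3]
contact_force: [-0.9, 2.3, 1.1]
gripper_width: 0.012
gripper_force: 15.0
```

```bash
python3 -c "
from h import *
D=np.load('D.npy');loc(D);go(D,-14.5,124,27)"
```

```text
t 4.8167 local mm [-15.2 120.3  28.1] yaw err 0.06 w 0.012025845870606256 F [-0.9  2.3  1.1] 15.00076487660408
world [0.6371 0.1193 0.027 ] shares [ 0.0015 -0.0073  0.0023  0.0007]
```

Request:
play_rows([
  [[1,0,-0.002,0,0],[1,0,-0.004,0,0],[1,0,-0.006,0,0],[1,0,-0.008,0,0],[1,0,-0.01,0,0],[1,0,-0.01,0,0],[1,0,-0.01,0,0],[1,0,-0.01,0,0]],
])

```text
time_s: 5.48
tcp_pos: [0.6364, 0.1197, 0.0281]
eef_rot: [180.0, 0.0, -11.4]
contact_force: [-3.2, -1.5, 1.3]
gripper_width: 0.0119
gripper_force: 15.0
```

```bash
python3 -c "
from h import *
D=np.load('D.npy');loc(D)"
```

```text
t 5.4833 local mm [-15.3 124.2  28.1] yaw err 0.02 w 0.011880712738131403 F [-3.2 -1.5  1.3] 15.003375113010406
```

Request:
play_rows([
  [[1,0,-0.002,0,0],[1,0,-0.004,0,0],[1,0,-0.006,0,0],[1,0,-0.006,0,0],[1,0,-0.006,0,0],[1,0,-0.006,0,0],[1,0,-0.006,0,0],[1,0,-0.006,0,0]],
])

```text
time_s: 6.15
tcp_pos: [0.6367, 0.1215, 0.0281]
eef_rot: [179.9, 0.1, -11.4]
contact_force: [-3.2, -5.8, 1.6]
gripper_width: 0.0117
gripper_force: 15.0
```

```bash
python3 -c "
from h import *
D=np.load('D.npy');loc(D)"
```

```text
t 6.15 local mm [-15.3 126.   28.1] yaw err 0.01 w 0.011660310860698462 F [-3.2 -5.8  1.6] 15.005835145711899
```

Request:
play_rows([
  [[0,0,0.003,0,0],[0,0,0.003,0,0],[0,0,0.003,0,0],[0,0,0.003,0,0],[0,0,0.003,-0.04,0],[0,0,0.003,-0.12,0],[0,0,0.003,-0.2,0],[0,0,0.003,-0.2,0]],
])

```text
time_s: 6.82
tcp_pos: [0.6417, 0.1228, 0.1372]
eef_rot: [-179.7, -0.7, -11.3]
contact_force: [1.2, 0.7, 2.5]
gripper_width: 0.0599
gripper_force: 0.0
```

```bash
python3 -c "
from h import *
D=np.load('D.npy');D[:2]+=.0013*np.array([-np.sin(D[2]),np.cos(D[2])]);np.save('D.npy',D);S=np.load('S.npy');loc(D);go(S,-22,0,110)"
```

```text
t 6.8167 local mm [-10.6 127.1 137.2] yaw err 0.13 w 0.05989038802422443 F [1.2 0.7 2.5] 0.0
world [ 0.4936 -0.0042  0.11  ] shares [-0.2409  0.3071  0.0544  0.0712]
```

Request:
play_rows([
  [[0,-0.241,0.307,0.05,0.071],[0,-0.241,0.307,0.05,0.071],[0,-0.241,0.307,0.05,0.071],[0,-0.241,0.307,0.05,0.071],[0,-0.241,0.307,0.05,0.071],[0,-0.241,0.307,0.05,0.071],[0,-0.241,0.307,0.05,0.071],[0,-0.241,0.307,0.05,0.071]],
])

```text
time_s: 7.48
tcp_pos: [0.4896, -0.0052, 0.1039]
eef_rot: [-179.9, -0.1, -17.5]
contact_force: [0.3, -0.3, 0.8]
gripper_width: 0.0879
gripper_force: 0.0
```

```bash
python3 -c "
from h import *
S=np.load('S.npy');loc(S);go(S,-24,0,4)
import cv2
cv2.imwrite('pics/w2.png',r.capture('wrist')[:,:,::-1]);cv2.imwrite('pics/s2.png',r.capture('scene')[180:380,200:440,::-1].repeat(3,0).repeat(3,1))"
```

```text
t 7.4833 local mm [-25.6  -2.1 103.9] yaw err -0.09 w 0.08787886677612383 F [ 0.3 -0.3  0.8] 0.0
world [ 0.4917 -0.0036  0.004 ] shares [ 0.0032 -0.0043  0.1999 -0.001 ]
```

View pics/w2.png

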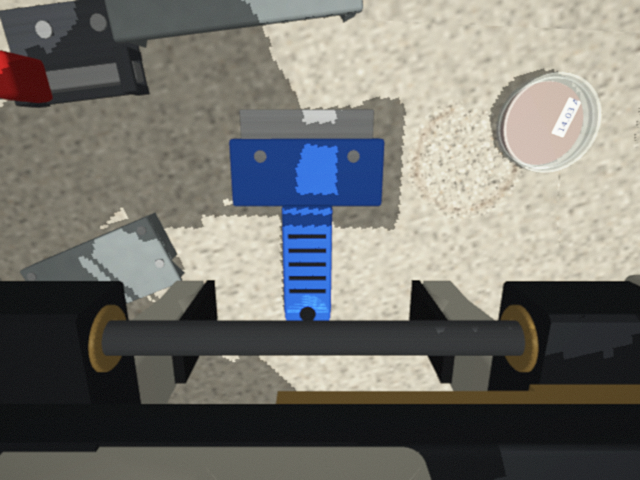

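Wrist view: the scraper is squared up, shoulders at v=205, u 231 to 383, and the handle is at u=307. The small dock's corner at (182,275) is close to the left finger, so I'll check its clearance.

```bash
python3 -c "
from h import *
from scipy.optimize import fsolve
S=np.load('S.npy');c,n=np.cos(S[2]),np.sin(S[2])
for px,z in (((262,267),.015),((245,287),.01),((241,288),.0),((205,258),.0)):
  p=fsolve(lambda p:proj('scene',[[p[0],p[1],z]])[0]-px,[.5,0]);d=p-S[:2];print(px,p,np.round([c*d[0]+n*d[1],c*d[1]-n*d[0]],3))
loc(S)"
```

```text
(262, 267) [0.54456437 0.09581431] [-0.003  0.111]
(245, 287) [0.49713292 0.08919775] [-0.047  0.09 ]
(241, 288) [0.49544125 0.09879055] [-0.051  0.099]
(205, 258) [0.49746322 0.19590142] [-0.078  0.192]
t 7.5833 local mm [-25.5  -1.7 103.5] yaw err -0.06 w 0.0880519285400658 F [0.4 0.2 0.2] 0.0
```

Request:
play_rows([
  [[0.3,0.003,-0.003,0.03,0],[0.3,0.003,-0.003,0.07,0],[0.3,0.003,-0.003,0.11,0],[0.3,0.003,-0.003,0.15,0],[0.3,0.003,-0.003,0.18,0],[0.3,0.003,-0.003,0.195,0],[0.3,0.003,-0.003,0.195,0],[0.3,0.003,-0.003,0.195,0]],
])

```text
time_s: 8.25
tcp_pos: [0.4908, -0.0043, 0.0056]
eef_rot: [180.0, 0.0, -17.4]
contact_force: [-0.1, -0.4, 0.6]
gripper_width: 0.0613
gripper_force: 0.0
```

```bash
python3 -c "
from h import *
S=np.load('S.npy');loc(S)"
```

```text
t 8.25 local mm [-24.7  -0.9   5.6] yaw err -0.06 w 0.061325100646161874 F [-0.1 -0.4  0.6] 0.0
```

Lightly close on the handle, then advance to meet the shoulders.

Request:
play_rows([
  [[1,0,0,0,0],[1,0,0,0,0],[1,0,0,0,0],[1,0,0,0,0],[1,0,0,0,0],[1,0,0,0,0],[1,0,0,0,0],[1,0,0,0,0]],
], squeeze=5)

```text
time_s: 8.92
tcp_pos: [0.491, -0.0043, 0.0063]
eef_rot: [-180.0, -0.1, -17.4]
contact_force: [-1.1, 1.9, 6.4]
gripper_width: 0.034
gripper_force: 5.0
```

```bash
python3 -c "
from h import *
S=np.load('S.npy');D=np.load('D.npy');loc(S);loc(D)"
```

```text
t 8.9167 local mm [-24.5  -0.8   6.3] yaw err -0.07 w 0.0339803920354674 F [-1.1  1.9  6.4] 4.997059553861618
t 8.9167 local mm [-133.3  -27.3    6.3] yaw err -6.05 w 0.0339803920354674 F [-1.1  1.9  6.4] 4.997059553861618
```

```bash
python3 -c "
from h import *
D=np.load('D.npy');go(D,-112,0,6.3)"
```

```text
world [0.5173 0.0183 0.0063] shares [ 0.0365 -0.0588 -0.     -0.0704]
```

Request:
play_rows([
  [[1,0.006,-0.01,0,-0.012],[1,0.012,-0.02,0,-0.024],[1,0.018,-0.03,0,-0.036],[1,0.024,-0.04,0,-0.048],[1,0.03,-0.05,0,-0.06],[1,0.036,-0.059,0,-0.07],[1,0.036,-0.059,0,-0.07],[1,0.036,-0.059,0,-0.07]],
])

```text
time_s: 9.58
tcp_pos: [0.5163, 0.018, 0.0057]
eef_rot: [180.0, 0.0, -11.5]
contact_force: [0.8, 0.2, 1.4]
gripper_width: 0.0341
gripper_force: 5.0
```

```bash
python3 -c "
from h import *
import cv2
D=np.load('D.npy');loc(D)
a=r.capture('scene')[205:355,235:435,::-1];b=r.capture('side')[205:325,215:375,::-1]
a=cv2.resize(a,(400,300),interpolation=2);b=cv2.resize(b,(400,300),interpolation=2);cv2.imwrite('pics/p3.png',cv2.resize(cv2.hconcat([a,b]),None,fx=1,fy=1))
cv2.imwrite('pics/w3.png',r.capture('wrist')[:,:,::-1])
print(r.get_state()['time_s'],proj('wrist',w(D,np.array([[0,72,22],[0,-72,22]])/1000)).round(1).tolist())"
```

```text
t 9.5833 local mm [-112.9   -0.5    5.7] yaw err -0.07 w 0.03405139130686205 F [0.8 0.2 1.4] 4.979799538850784
9.7333 [[98.0, 8.1], [533.6, 7.2]]
```

View pics/w3.png

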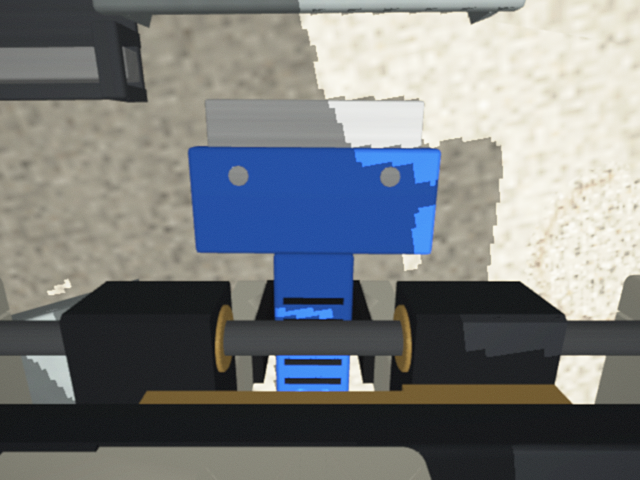

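Wrist view: the mouth's centre is at u≈308.5 and the blade's at u≈315, and they are parallel. That puts the scraper about 2 mm too far to −y, so I'll correct by +2 mm and advance.

Request:
play_rows([
  [[1,0.008,-0.004,0,-0.001],[1,0.018,-0.004,0,-0.001],[1,0.03,-0.004,0,-0.001],[1,0.042,-0.004,0,-0.001],[1,0.054,-0.004,0,-0.001],[1,0.066,-0.004,0,-0.001],[1,0.078,-0.004,0,-0.001],[1,0.09,-0.004,0,-0.001]],
])

```text
time_s: 10.4
tcp_pos: [0.5615, 0.0109, 0.0056]
eef_rot: [180.0, 0.0, -11.4]
contact_force: [-0.8, -0.3, 0.7]
gripper_width: 0.0341
gripper_force: 5.0
```

```bash
python3 -c "
from h import *
D=np.load('D.npy');loc(D)"
```

```text
t 10.4 local mm [-67.1   1.5   5.6] yaw err 0.01 w 0.03408823972576662 F [-0.8 -0.3  0.7] 4.998118355870247
```

Request:
play_rows([
  [[1,0.01,0,0,0],[1,0.02,0,0,0],[1,0.03,0,0,0],[1,0.04,0,0,0],[1,0.05,0,0,0],[1,0.06,0,0,0],[1,0.07,0,0,0],[1,0.07,0,0,0]],
])

```text
time_s: 11.07
tcp_pos: [0.5964, 0.0042, 0.0057]
eef_rot: [-180.0, -0.0, -11.4]
contact_force: [0.5, -0.2, -1.9]
gripper_width: 0.0345
gripper_force: 5.0
```

```bash
python3 -c "
from h import *
D=np.load('D.npy');loc(D)"
```

```text
t 11.0667 local mm [-31.6   1.8   5.7] yaw err 0.03 w 0.034476903962075124 F [ 0.5 -0.2 -1.9] 4.99463215470314
```

Open to about 40 mm, then advance so the fingers push the shoulders fully home.

Request:
play_rows([
  [[0.54,0,0,0,0],[0.54,0,0,0,0],[0.54,0.006,0,0,0],[0.54,0.012,0,0,0],[0.54,0.018,0,0,0],[0.54,0.024,0,0,0],[0.54,0.03,0,0,0],[0.54,0.034,0,0,0]],
])

```text
time_s: 11.73
tcp_pos: [0.6118, 0.0008, 0.0056]
eef_rot: [180.0, 0.0, -11.4]
contact_force: [-2.7, 0.9, 1.4]
gripper_width: 0.0401
gripper_force: 1.0
```

```bash
python3 -c "
from h import *
D=np.load('D.npy');loc(D)"
```

```text
t 11.7333 local mm [-15.9   1.5   5.6] yaw err 0.02 w 0.04012914056530854 F [-2.7  0.9  1.4] 0.9651890129316598
```

Request:
play_rows([
  [[0.54,0.002,0,0,0],[0.54,0.004,0,0,0],[0.54,0.006,0,0,0],[0.54,0.008,0,0,0],[0.54,0.01,0,0,0],[0.54,0.012,0,0,0],[0.54,0.012,0,0,0],[0.54,0.012,0,0,0]],
])

```text
time_s: 12.4
tcp_pos: [0.6143, -0.0001, 0.0053]
eef_rot: [179.9, 0.3, -11.4]
contact_force: [-13.7, 6.0, 9.9]
gripper_width: 0.0403
gripper_force: 6.8
```

```bash
python3 -c "
from h import *
D=np.load('D.npy');loc(D)"
```

```text
t 12.4 local mm [-13.3   1.1   5.3] yaw err 0.01 w 0.04027824238559807 F [-13.7   6.    9.9] 6.781592136248946
```

Request:
play_rows([
  [[0.54,0.002,0,0,0],[0.54,0.004,0,0,0],[0.54,0.006,0,0,0],[0.54,0.006,0,0,0],[0.54,0.006,0,0,0],[0.54,0.006,0,0,0],[0.54,0.006,0,0,0],[0.54,0.006,0,0,0]],
])

```text
time_s: 13.07
tcp_pos: [0.6144, -0.0004, 0.0051]
eef_rot: [179.9, 0.6, -11.4]
contact_force: [-22.6, 10.6, 17.8]
gripper_width: 0.0406
gripper_force: 12.0
```

```bash
python3 -c "
from h import *
D=np.load('D.npy');loc(D)"
```

```text
t 13.0667 local mm [-13.1   0.8   5.1] yaw err -0.0 w 0.040567841180296535 F [-22.6  10.6  17.8] 11.953077279031277
```

Hard stop reached. Back off, open a little, lift and look.

Request:
play_rows([
  [[0.45,-0.01,0,0,0],[0.4,-0.025,0,0,0],[0.4,-0.025,0,0,0],[0.4,-0.025,0,0,0],[0.4,-0.025,0,-0.05,0],[0.4,-0.025,0,-0.12,0],[0.3,-0.025,0,-0.2,0],[0,-0.025,0,-0.24,0]],
])

```text
time_s: 13.73
tcp_pos: [0.611, 0.0016, 0.1304]
eef_rot: [-179.9, -0.3, -11.3]
contact_force: [1.1, -0.6, 0.5]
gripper_width: 0.0609
gripper_force: 0.0
```

Request:
play_rows([
  [[0,-0.12,0,0,0],[0,-0.12,0,0,0],[0,-0.12,0,0,0],[0,-0.12,0,0,0],[0,-0.12,0,0,0],[0,-0.12,0,0,0],[0,-0.12,0,0,0],[0,-0.12,0,0,0]],
])

```text
time_s: 14.4
tcp_pos: [0.5501, 0.0132, 0.1252]
eef_rot: [180.0, 0.0, -11.4]
contact_force: [-0.7, 0.8, 0.8]
gripper_width: 0.0878
gripper_force: 0.0
```

```bash
python3 -c "
from h import *
import cv2
D=np.load('D.npy');loc(D);go(D,-14.5,125,110)
cv2.imwrite('pics/w4.png',r.capture('wrist')[:,:,::-1])
print(proj('wrist',w(D,np.array([[0,72,22],[0,-72,22],[-2,50,12],[-2,-50,12],[-97,0,14]])/1000)).round(1).tolist())"
```

```text
t 14.4 local mm [-78.8   1.5 125.2] yaw err 0.0 w 0.08776754288894774 F [-0.7  0.8  0.8] 0.0
world [0.6375 0.1216 0.11  ] shares [ 0.1287 -0.2469  0.0305  0.    ]
[[207.8, 120.7], [427.1, 120.7], [244.1, 124.0], [390.4, 124.0], [316.9, 256.5]]
```

View pics/w4.png

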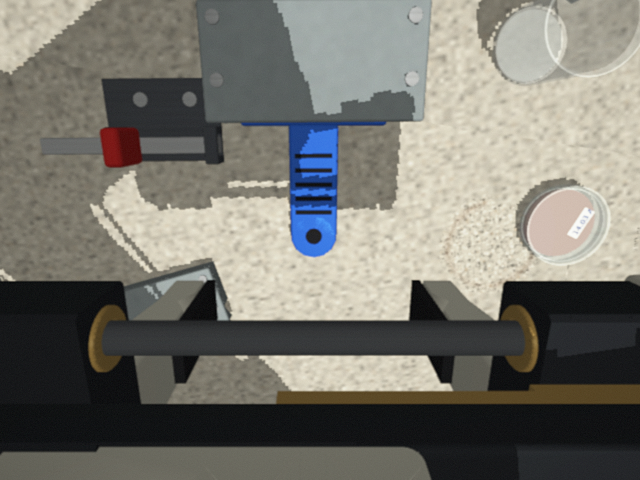

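The scraper is home: its shoulder line is at v≈125 and the handle end at v≈256, both as predicted. The bolt is open with the tab at (121,147). Next is the tab.

Request:
play_rows([
  [[0,0.128,-0.247,0.03,0],[0,0.128,-0.247,0.03,0],[0,0.128,-0.247,0.03,0],[0,0.128,-0.247,0.03,0],[0,0.128,-0.247,0.03,0],[0,0.128,-0.247,0.03,0],[0,0.128,-0.247,0.03,0],[0,0.128,-0.247,0.03,0]],
])

```text
time_s: 15.12
tcp_pos: [0.6362, 0.1211, 0.1108]
eef_rot: [180.0, 0.0, -11.4]
contact_force: [-0.5, 0.2, 0.1]
gripper_width: 0.0876
gripper_force: 0.0
```

```bash
python3 -c "
from h import *
D=np.load('D.npy');loc(D);go(D,-14.5,124.7,28)"
```

```text
t 15.1167 local mm [-15.7 124.3 110.8] yaw err -0.01 w 0.08755049271351135 F [-0.5  0.2  0.1] 0.0
world [0.6375 0.1213 0.028 ] shares [ 2.500e-03 -9.000e-04  1.655e-01 -1.000e-04]
```

Request:
play_rows([
  [[0,0.002,-0.001,0.04,0],[0,0.002,-0.001,0.08,0],[0,0.002,-0.001,0.12,0],[0,0.002,-0.001,0.15,0],[0,0.002,-0.001,0.164,0],[0,0.002,-0.001,0.164,0],[0.5,0.002,-0.001,0.164,0],[1,0.002,-0.001,0.164,0]],
], squeeze=15)

```text
time_s: 15.78
tcp_pos: [0.6385, 0.1223, 0.0301]
eef_rot: [-179.9, -0.1, -11.4]
contact_force: [-0.2, -0.3, 0.3]
gripper_width: 0.0795
gripper_force: 0.0
```

Request:
play_rows([
  [[1,0,0,0,0],[1,0,0,0,0],[1,0,0,0,0],[1,0,0,0,0],[1,0,0,0,0],[1,0,0,0,0],[1,0,0,0,0],[1,0,0,0,0]],
])

```text
time_s: 16.45
tcp_pos: [0.6378, 0.1222, 0.0286]
eef_rot: [180.0, 0.0, -11.4]
contact_force: [0.5, 0.2, -0.2]
gripper_width: 0.0264
gripper_force: 0.0
```

Request:
play_rows([
  [[1,0,0,0,0],[1,0,0,0,0],[1,0,0,0,0],[1,0,0,0,0],[1,0,0,0,0],[1,0,0,0,0],[1,0,0,0,0],[1,0,0,0,0]],
])

```text
time_s: 17.12
tcp_pos: [0.6375, 0.1213, 0.0286]
eef_rot: [179.9, 0.0, -11.4]
contact_force: [1.5, -4.8, 0.3]
gripper_width: 0.0118
gripper_force: 15.0
```

```bash
python3 -c "
from h import *
D=np.load('D.npy');loc(D);go(D,-14.5,82,28)"
```

```text
t 17.1167 local mm [-14.4 124.7  28.6] yaw err 0.02 w 0.011841414646876821 F [ 1.5 -4.8  0.3] 15.021049082279205
world [0.629  0.0794 0.028 ] shares [-0.0001  0.0854  0.0012  0.0003]
```

Request:
play_rows([
  [[1,0,0.012,0,0],[1,0,0.024,0,0],[1,0,0.036,0,0],[1,0,0.048,0,0],[1,0,0.06,0,0],[1,0,0.072,0,0],[1,0,0.082,0,0],[1,0,0.082,0,0]],
])

```text
time_s: 17.78
tcp_pos: [0.6296, 0.0806, 0.0287]
eef_rot: [180.0, -0.0, -11.4]
contact_force: [3.4, -2.9, -3.0]
gripper_width: 0.012
gripper_force: 15.0
```

Request:
play_rows([
  [[1,0,0.002,0,0],[1,0,0.004,0,0],[1,0,0.006,0,0],[1,0,0.008,0,0],[1,0,0.01,0,0],[1,0,0.01,0,0],[1,0,0.01,0,0],[1,0,0.01,0,0]],
])

```text
time_s: 18.45
tcp_pos: [0.6296, 0.0798, 0.0287]
eef_rot: [-179.8, -0.1, -11.3]
contact_force: [2.3, 12.4, -4.4]
gripper_width: 0.012
gripper_force: 15.0
```

```bash
python3 -c "
from h import *
D=np.load('D.npy');loc(D)"
```

```text
t 18.45 local mm [-14.1  82.5  28.7] yaw err 0.07 w 0.011988269620663369 F [ 2.3 12.4 -4.4] 15.015206336975098
```

The bolt is against its stop, at 42.2 mm of travel and 12 N. Release, lift and check.

Request:
play_rows([
  [[1,0,-0.008,0,0],[0.6,0,-0.008,0,0],[0,0,-0.008,0,0],[0,0,-0.008,0,0],[0,0,-0.008,0,0],[0,0,-0.008,-0.06,0],[0,0,-0.008,-0.14,0],[0,0,-0.008,-0.22,0]],
])

```text
time_s: 19.12
tcp_pos: [0.6283, 0.0802, 0.139]
eef_rot: [179.9, 0.2, -11.4]
contact_force: [1.0, 0.9, -0.0]
gripper_width: 0.0528
gripper_force: 0.0
```

Request:
play_rows([
  [[0,-0.2,0,-0.1,0],[0,-0.2,0,-0.1,0],[0,-0.2,0,-0.1,0],[0,-0.2,0,-0.1,0],[0,-0.2,0,-0.1,0],[0,-0.2,0,-0.1,0],[0,-0.2,0,-0.1,0],[0,-0.2,0,-0.1,0]],
])

```text
time_s: 19.78
tcp_pos: [0.5318, 0.1003, 0.1876]
eef_rot: [179.9, 0.1, -11.4]
contact_force: [0.1, -0.1, -0.2]
gripper_width: 0.0876
gripper_force: 0.0
```

```bash
python3 -c "
from h import *
import cv2
D=np.load('D.npy');loc(D)
cv2.imwrite('pics/w5.png',r.capture('wrist')[:,:,::-1])
for q in(0,6):print(proj('wrist',w(D,np.array([[0,72,22],[0,-72,22],[-20,24+q,15],[-26.5,76+q,47],[-26.5,88+q,47],[-97,0,14]])/1000)).round(1).tolist())"
```

```text
t 19.7833 local mm [-114.    83.3  187.6] yaw err -0.02 w 0.08762762665901776 F [ 0.1 -0.1 -0.2] 0.0
[[328.7, 75.2], [511.3, 75.1], [386.6, 102.6], [324.3, 109.3], [308.2, 109.3], [409.0, 195.4]]
[[328.7, 75.2], [511.3, 75.1], [379.3, 102.6], [316.3, 109.3], [300.2, 109.3], [409.0, 195.4]]
```

View pics/w5.png

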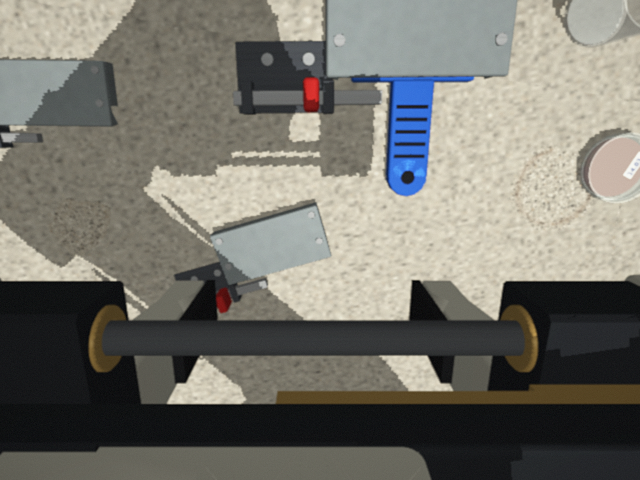

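```bash
python3 -c "
import cv2
a=cv2.imread('pics/w5.png')[60:125,295:395];cv2.imwrite('pics/c5.png',cv2.resize(a,None,fx=8,fy=8,interpolation=cv2.INTER_CUBIC))"
```

View pics/c5.png

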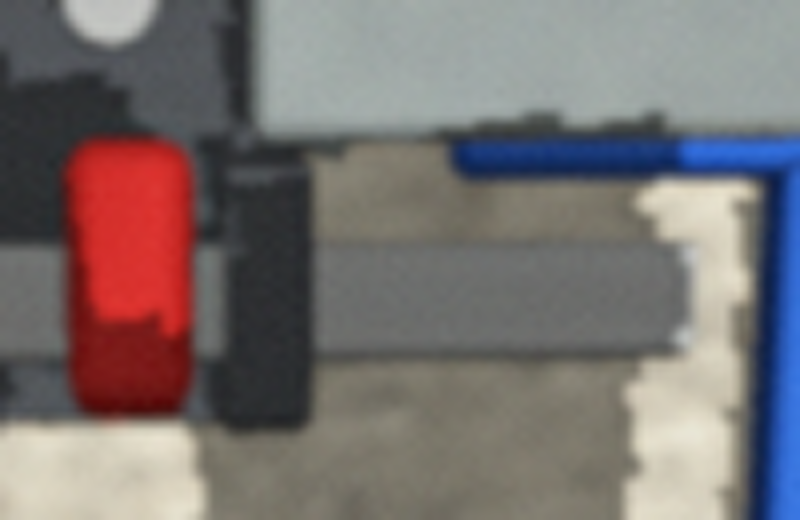

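The crop puts the bolt's tip at u≈381 against about 385 when shut, so it is roughly 3 mm open. My back-off while still gripping probably dragged it. That is within tolerance, but I'll push it shut again for margin.

```bash
python3 -c "
from h import *
D=np.load('D.npy');loc(D);go(D,-14.5,85.5,100)"
```

```text
t 19.8333 local mm [-114.    83.2  187.6] yaw err -0.02 w 0.08790174785325276 F [ 0.3  1.  -0.6] 0.0
world [0.6297 0.0829 0.1   ] shares [ 0.199  -0.0046  0.1752 -0.0002]
```

Request:
play_rows([
  [[0,0.199,-0.005,0.175,0],[0,0.199,-0.005,0.175,0],[0,0.199,-0.005,0.175,0],[0,0.199,-0.005,0.175,0],[0,0.199,-0.005,0.175,0],[0,0.199,-0.005,0.175,0],[0,0.199,-0.005,0.175,0],[0,0.199,-0.005,0.175,0]],
])

```text
time_s: 20.5
tcp_pos: [0.6295, 0.084, 0.1029]
eef_rot: [-179.9, -0.1, -11.3]
contact_force: [-0.1, -0.4, 0.4]
gripper_width: 0.0876
gripper_force: 0.0
```

```bash
python3 -c "
from h import *
D=np.load('D.npy');loc(D);go(D,-14.5,85.5,28)"
```

```text
t 20.5 local mm [-14.9  86.6 102.9] yaw err 0.06 w 0.08756091579025876 F [-0.1 -0.4  0.4] 0.0
world [0.6297 0.0829 0.028 ] shares [0.0009 0.0021 0.1499 0.0007]
```

Request:
play_rows([
  [[0,0.001,0.002,0.04,0],[0,0.001,0.002,0.08,0],[0,0.001,0.002,0.12,0],[0,0.001,0.002,0.145,0],[0,0.001,0.002,0.145,0],[0,0.001,0.002,0.145,0],[0.5,0.001,0.002,0.145,0],[1,0.001,0.002,0.145,0]],
])

```text
time_s: 21.17
tcp_pos: [0.6307, 0.083, 0.0307]
eef_rot: [-179.9, -0.1, -11.3]
contact_force: [0.1, -0.3, 0.5]
gripper_width: 0.0793
gripper_force: 0.0
```

Request:
play_rows([
  [[1,0,0,0,0],[1,0,0,0,0],[1,0,0,0,0],[1,0,0,0,0],[1,0,0,0,0],[1,0,0,0,0],[1,0,0,0,0],[1,0,0,0,0]],
])

```text
time_s: 21.83
tcp_pos: [0.6297, 0.0824, 0.0286]
eef_rot: [180.0, 0.0, -11.4]
contact_force: [0.9, -0.0, -0.0]
gripper_width: 0.0269
gripper_force: 0.0
```

Request:
play_rows([
  [[1,0,0,0,0],[1,0,0,0,0],[1,0,0,0,0],[1,0,0,0,0],[1,0,0.004,0,0],[1,0,0.008,0,0],[1,0,0.01,0,0],[1,0,0.01,0,0]],
])

```text
time_s: 22.5
tcp_pos: [0.6294, 0.0798, 0.0287]
eef_rot: [-179.8, -0.1, -11.4]
contact_force: [-1.0, 11.4, -2.0]
gripper_width: 0.0116
gripper_force: 15.0
```

```bash
python3 -c "
from h import *
D=np.load('D.npy');loc(D)"
```

```text
t 22.5 local mm [-14.2  82.5  28.7] yaw err 0.03 w 0.011637877835124372 F [-1.  11.4 -2. ] 15.002353638410568
```

Same stop at 82.5. This time open without backing off, then lift.

Request:
play_rows([
  [[0,0,0,0,0],[0,0,0,0,0],[0,0,0,0,0],[0,0,0,0,0],[0,0,0,0,0],[0,0,0,-0.06,0],[0,0,0,-0.14,0],[0,0,0,-0.22,0]],
])

```text
time_s: 23.17
tcp_pos: [0.6279, 0.0768, 0.1389]
eef_rot: [179.9, 0.1, -11.4]
contact_force: [1.1, 0.4, 0.8]
gripper_width: 0.0596
gripper_force: 0.0
```

Request:
play_rows([
  [[0,-0.1,0,-0.15,0],[0,-0.2,0,-0.15,0],[0,-0.2,0,-0.15,0],[0,-0.2,0,-0.15,0],[0,-0.2,0,-0.15,0],[0,-0.2,0,-0.15,0],[0,-0.2,0,-0.15,0],[0,-0.2,0,-0.15,0]],
])

```text
time_s: 23.83
tcp_pos: [0.5311, 0.0969, 0.2124]
eef_rot: [179.9, 0.1, -11.4]
contact_force: [0.8, -0.1, 0.0]
gripper_width: 0.0877
gripper_force: 0.0
```

```bash
python3 -c "
from h import *
import cv2
D=np.load('D.npy');loc(D)
a=r.capture('wrist');h=cv2.cvtColor(a,cv2.COLOR_RGB2HSV)
m=((h[...,0]<6)|(h[...,0]>174))&(h[...,1]>180)&(h[...,2]>70);m[200:]=0
ys,xs=np.nonzero(m);print('tab u',np.percentile(xs,[1,99]),ys.min(),ys.max(),len(xs))
for q in(0,3,6):print(proj('wrist',w(D,np.array([[-14.5,76+q,47],[-14.5,88+q,47]])/1000)).round(1).tolist())
"
```

```text
t 23.8333 local mm [-114.    79.8  212.4] yaw err -0.01 w 0.0877175804247871 F [ 0.8 -0.1  0. ] 0.0
tab u [  0. 316.] 81 145 578
[[319.1, 94.8], [304.0, 94.8]]
[[315.3, 94.8], [300.3, 94.8]]
[[311.6, 94.8], [296.5, 94.8]]
```

The tab's right edge is at u≈316.5. Allowing for the 1.5 px offset, the bolt is within about 1 mm of shut. Hand it in.

```bash
python3 -c "
from plant import r
print(r.close_job())"
```

```text
the job is handed in; nothing more can be done
None
```

The scraper is fully home in the largest dock, the bolt is shut behind its shoulder to within about 1 mm by my measurement, and the job is handed in at about 24 s; no verdict came back.

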